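Close the packed specimen carton

ROBOT

A 7-joint arm with a two-finger parallel gripper is mounted at the origin on a cart in front of the work surface, level with it; the furniture and walls round the work are solid. World frame = base frame: x ahead of the robot, y to its left, z up, the work surface at z = 0. Lengths are in m, angles in rad, forces in N, time in s.
With the tool pointing down it reaches from about 0.4 to 0.85 m from the base axis. Payload 10.4 kg.
Tool frame: the origin (TCP) lies on the centre line of the jaws, within the pads' length; the fingertips stand 17 mm ahead of it and the grasp point (between the pads) lies 2 mm behind it; z points along the fingers, y is the line along which they close (so a half turn about z gives the same grasp; the last joint's range is limited). The gripper opens to 85 mm and grips with 20 to 120 N. Pads are 22 mm wide; open, the fingers measure 114 mm over their backs; the gripper's body (76 mm by 85 mm) begins 54 mm behind the grasp point. The pads swing forward as they close: fully open they stand 13 mm farther back than shut.
Start: joints at [1.162, 0.332, -0.065, 1.46, 0.022, 1.35, -0.088], TCP at [0.235, -0.579, 0.248] pointing down, gripper open.
Joint ranges: [-2.6, 2.6], [-0.5, 2.12], [-1.47, 1.34], [0.16, 2.42], [-1.27, 4.41], [0.06, 2.06], [-2.6, 2.6]. Speed limits (rad/s): [2.22, 2.22, 2.79, 2.79, 3.14, 3.14, 3.14].

INTERFACE

Orientations are given as a unit quaternion [x, y, z, w].
In Python, from workcell import sensors, imaging, order, spotter gives the robot as it stands. The module is installed in compiled form; this text tells all that it offers.
- The arm moves only by the shell command python3 -m inch 'ROWS' [FORCE]. ROWS is JSON, a list that holds one entry, the list of rows, each a list of 7 numbers: the shift along the tool's x, y, z in m, then the turn, a rotation vector about the tool's x, y, z in rad, then the closure, from -1 (fully open) to 1 (shut). In form: [[[x, y, z, ax, ay, az, hand], ...]]. A call has 1 to 10 rows; each row is the pose to reach, as a shift and turn from the pose commanded when the call began, along the tool's axes at that moment; what a row does not reach only later rows make up. A row lasts 1/10 s, in which the tool goes at most 50 mm and 8.59 degrees, less where a joint would pass 70% of its speed; a pose out of reach is approached as far as the arm can. A call with a gripper value outside its range is refused whole. The fingers move at their own pace and stop on an object; FORCE is the grip in N (left out, the last holds). Time passes only in rows, so rows that repeat a pose let the fingers close. It gives the time, the measured TCP pose, the force, the opening and the grip force at its end, in the units of the state.
- sensors.get_obs(): the state, without advancing time (a new reading comes with each control period).
- imaging.camera(name): name is "scene" or "top"; returns the picture (400x640x3 uint8, blue, green, red); there is no depth.
- imaging.calibration(name): a dict with "mtx" (3x3 intrinsics, pixels), "R" (3x3) and "t" (3): a world point X has camera coordinates R X + t. Camera axes: x right, y down, z forward; pixel columns grow to the right and rows downward; lengths in m; the calibration is good to about 2 mm. A picture is of the moment at which its call begins. calibration takes no time and is no camera call.
- order.hand_in(): hands the job in; it is judged then, once.
Trained networks look in the newest picture that a camera, given by its name, has taken for a name from the list of things; names that differ only in an ending like _2 or _b are one class to them, and where a whole thing is asked for, a point or a joint stands for the part that bears it (a point fixed in the world has none). Each returns a list of dicts, best first, with "conf" (0 to 1); they miss things now and then, are a little off and sometimes report something else, mostly with a low value. They report only what shows in the picture. A call takes as long as a camera call.
- spotter.look_for(label, camera): "pixel" ([column, row] in pixels, amid what is visible of it).
The state is a dict: "clock": time; "joint_pos": joint angles; "joint_velocities": joint speeds; "tau": joint torques, N m; "position": TCP position; "ee_rot": TCP orientation; "ft_force": force on the tool from outside, world axes, zero at the start; "torque": the same for the moment, N m; "grip_width": opening from 0.0 (shut) to 1.0 (fully open); "grasp_force": force on a finger pad.
Only numpy, scipy, OpenCV 4.12 (cv2) and the standard library are available. Lean on these libraries where they do the work, as an engineer would, in place of code of your own. Each camera call takes 0.05 s, during which the arm holds its last target. There are 200 camera calls.

TASK

Two open cardboard cartons stand on the bench; close the one that holds the two sample jars. Fold its short inner flap down flat first, while the long flap still stands open, then fold the long outer flap down flat over it. Do not touch the empty carton.

Things in the scene. Friction and masses are not known exactly. Their poses are not given: they have to be found in the camera images.
- packed_carton: Brown cardboard carton with two lidded sample jars inside, wholly below the rim. 100 mm deep (own x), 150 mm wide (own y), rim 85 mm up; own x points away from the robot within 0.55 rad. Origin: centre of its underside, on the bench. It does not shift when pushed. A 4 mm thick, 146 mm wide flap on its near side and one on its far side stand open, leaning outwards.
- packed_carton_inner_flap (a joint): Angle (rad) of the short inner flap of the carton with the jars: 0 = shut, flat; 1.57 = upright; more = leaning outwards. Hinge along the carton's y at x = -50 mm (side nearest the robot), z = 85 mm; the flap reaches 65 mm from it, towards +x when shut. Light crease friction (0.05 N m): it stays where left; a stop holds it at flat.
- packed_carton_outer_flap (a joint): Angle (rad) of the long outer flap of the carton with the jars: 0 = shut, flat over the inner one; 1.57 = upright; more = leaning outwards. Hinge along the carton's y at x = +50 mm (far side), z = 89 mm; the flap reaches 98 mm from it, towards -x when shut. Light crease friction (0.05 N m): it stays where left; a stop holds it at flat.
- empty_carton: The other carton, of the same size and make, flaps also open, but empty: to be left alone. Origin: centre of its underside. One carton stands left, the other right of a tall stereo microscope near y = 0, whose eyepieces reach towards the robot to about x = 0.47 m: cross from side to side in front of it, for instance with the gripper at x = 0.37 m, fingertips 0.27 m high.

How it is judged:
On the way:
1. the short inner flap is down flat (within 10 degrees) while the long outer flap still stands open (more than 57 degrees) (value of joint packed_carton_inner_flap below 0.175 rad and value of joint packed_carton_outer_flap above 1 rad), for 0.2 s.
At the end, for the whole second after the job is handed in: Both flaps of the carton with the jars lie flat within 10 degrees (0.175 rad) and at rest, the inner one folded first (value of joint each of packed_carton_inner_flap, packed_carton_outer_flap below 0.175 rad and velocity of joint packed_carton_inner_flap between -0.1 and 0.1 rad/s and velocity of joint packed_carton_outer_flap between -0.1 and 0.1 rad/s); the robot touches nothing.
It fails at once if the robot touches the empty carton or its flaps (more than 0.5 N) (contact force between empty_carton and the arm above 0.5 N or contact force between empty_carton and the fingers above 0.5 N).
It also fails if it takes over 45 s, if anything falls off the work surface, if the arm or the gripper's body presses on something with over 40 N, if the wrist force passes 120 N, or if a joint passes its speed limit or range.

## Working session

There is one attempt and no reset: what is moved stays moved. The work goes in short steps, Python scripts to look and compute and a shell command to move; the robot and the scene stay as the last step left them, time stands still between calls to the robot, and variables do not carry over. Pictures are saved under pics/ and viewed, at most 10 in all, crops included, and the job is handed in when it is done.

```bash
mkdir -p pics
python3 - <<'E'
from workcell import sensors, imaging, spotter
import cv2, numpy as np
for c in ["scene","top"]:
    im=imaging.camera(c); cv2.imwrite(f"pics/{c}0.png",im)
    k=imaging.calibration(c); R,t=np.array(k["R"]),np.array(k["t"]); print(c,np.array(k["mtx"]).round(1).tolist(),"cam",(-R.T@t).round(3),R.round(3).tolist())
    for l in ["packed_carton","empty_carton","packed_carton_inner_flap","packed_carton_outer_flap"]:
        print(l,spotter.look_for(l,c)[:3])
o=sensors.get_obs(); print(o["clock"],o["position"],o["ee_rot"],o["ft_force"])
E
```

```text
scene [[448.7, 0.0, 326.0], [0.0, 448.7, 200.2], [0.0, 0.0, 1.0]] cam [ 0.853 -0.364  0.996] [[0.642, 0.767, -0.008], [0.683, -0.576, -0.449], [-0.349, 0.283, -0.893]]
packed_carton [{'pixel': [271.8, 224.6], 'conf': 0.91}]
empty_carton [{'pixel': [429.5, 129.9], 'conf': 0.77}]
packed_carton_inner_flap [{'pixel': [250.8, 206.1], 'conf': 0.94}]
packed_carton_outer_flap [{'pixel': [295.9, 235.4], 'conf': 0.7}]
top [[427.7, 0.0, 329.4], [0.0, 427.7, 201.0], [0.0, 0.0, 1.0]] cam [ 0.244 -0.059  1.144] [[-0.09, -0.996, -0.0], [-0.965, 0.087, -0.247], [0.246, -0.022, -0.969]]
packed_carton [{'pixel': [375.0, 203.5], 'conf': 0.7}]
empty_carton [{'pixel': [207.2, 205.2], 'conf': 0.62}]
packed_carton_inner_flap [{'pixel': [390.1, 231.1], 'conf': 0.56}]
packed_carton_outer_flap [{'pixel': [370.0, 184.2], 'conf': 0.9}]
0.5 [ 0.23516202 -0.57907453  0.24828872] [ 9.81454629e-01  1.91694576e-01 -7.75144044e-06  5.93388150e-06] [-0.40906242  0.36213605 -0.23741956]
```

View pics/scene0.png

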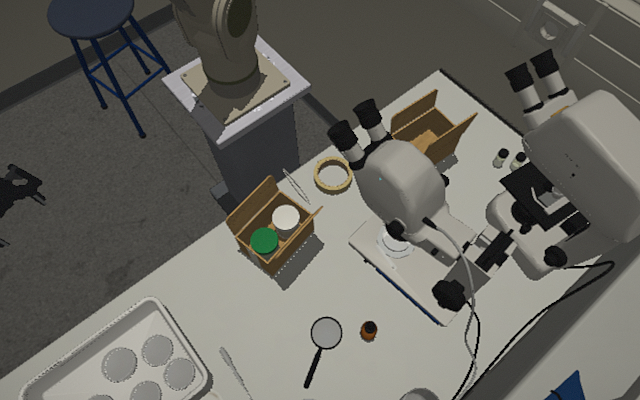

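View pics/top0.png

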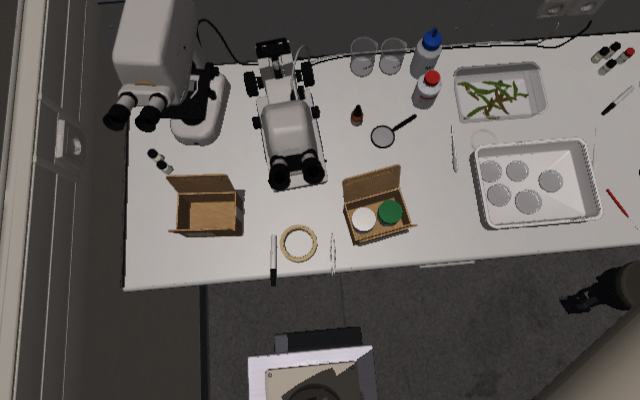

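The jars (one white lid, one green) are in the carton at top (377,213) and scene (272,225). The empty carton is at top (208,208), left of the microscope. I'll enlarge both views of the packed carton to find its corners.

Run:
```python
import cv2, numpy as np
a=cv2.imread("pics/top0.png")[160:250,335:425]; b=cv2.imread("pics/scene0.png")[170:280,220:330]
f=lambda i:cv2.convertScaleAbs(cv2.resize(i,(400,400),interpolation=cv2.INTER_CUBIC),alpha=1.4)
cv2.imwrite("pics/crop.png",np.hstack([f(a),f(b)]))
```

```text
(no output)
```

View pics/crop.png

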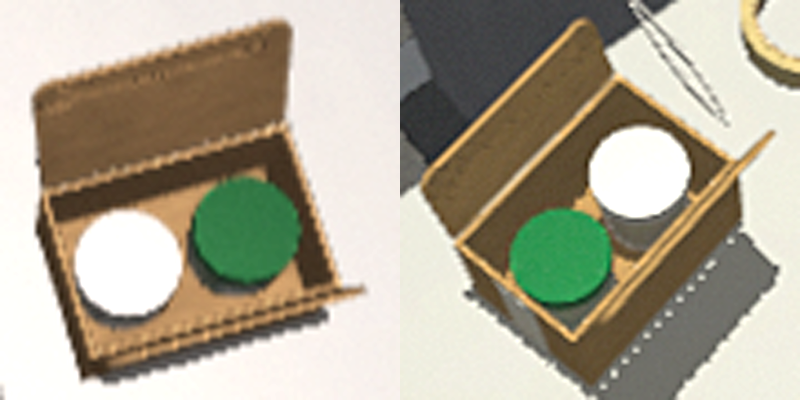

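```bash
cat > fit.py <<'E'
from workcell import imaging
import numpy as np
from scipy.optimize import least_squares
C={c:{k:np.array(v) for k,v in imaging.calibration(c).items()} for c in("top","scene")}
def proj(c,X):
    k=C[c]; p=k["mtx"]@(k["R"]@X+k["t"]); return p[:2]/p[2]
def W(p,l):
    x,y,a=p[:3]; return np.array([x+np.cos(a)*l[0]-np.sin(a)*l[1],y+np.sin(a)*l[0]+np.cos(a)*l[1],l[2]])
inn=lambda a,s:(-.05+.065*np.cos(a),s*.073,.085+.065*np.sin(a))
out=lambda a,s:(.05-.098*np.cos(a),s*.073,.089+.098*np.sin(a))
E
python3 - <<'E'
from fit import *
T=lambda u,v:np.array([335+u*90/400,160+v*90/400]); S=lambda u,v:np.array([220+u*110/400,170+v*110/400])
obs=[("top",T(42,190),lambda p:(.05,.073,.087)),("top",T(285,125),lambda p:(.05,-.073,.087)),
("top",T(33,90),lambda p:out(p[4],1)),("top",T(292,20),lambda p:out(p[4],-1)),
("top",T(340,290),lambda p:(-.05,-.075,.085)),
("top",T(364,291),lambda p:inn(p[3],-1)),
("scene",S(60,243),lambda p:(-.05,-.074,.085)),("scene",S(217,80),lambda p:(-.05,.074,.085)),
("scene",S(23,182),lambda p:inn(p[3],-1)),("scene",S(187,18),lambda p:inn(p[3],1)),
("scene",S(175,337),lambda p:(.05,-.075,.085)),("scene",S(375,132),lambda p:out(p[4],1))]
r=least_squares(lambda p:np.concatenate([proj(c,W(p,f(p)))-u for c,u,f in obs]),[.5,-.15,0,1.9,1.9],loss="soft_l1")
p=r.x;print(p.round(4));print(r.fun.reshape(-1,2).round(1).tolist())
for n,l in dict(nearhinge=(-.05,0,.085),farhinge=(.05,0,.089),intip=inn(p[3],0),outtip=out(p[4],0)).items():print(n,W(p,l).round(3))
E
```

```text
[ 0.4693 -0.2021  0.1838  1.7573  1.9035]
[[-0.0, -0.5], [-0.2, -0.7], [-0.4, -0.5], [0.4, -0.6], [0.4, -1.1], [0.8, -1.6], [-2.0, -1.6], [0.2, -2.9], [-1.5, -0.3], [1.2, -2.4], [-0.5, 0.6], [0.0, -2.9]]
nearhinge [ 0.42  -0.211  0.085]
farhinge [ 0.518 -0.193  0.089]
intip [ 0.408 -0.213  0.149]
outtip [ 0.55  -0.187  0.182]
```

```bash
cat > loc.py <<'E'
from workcell import sensors
import numpy as np
from scipy.spatial.transform import Rotation as Ro
o=sensors.get_obs(); P=o["position"]; c,s=np.cos(.1838),np.sin(.1838); d=P[:2]-[.4693,-.2021]
R=Ro.from_quat(o["ee_rot"]).as_matrix()
print("t",o["clock"],"local xyz",round(c*d[0]+s*d[1],4),round(-s*d[0]+c*d[1],4),P[2].round(4),"yaw",np.arctan2(R[1,0],R[0,0]).round(3),"z",R[:,2].round(3),"F",o["ft_force"].round(1),"grip",o["grip_width"])
E
python3 -m inch '[[[0,0,-0.02,0,0,0.1,1],[0,0,-0.02,0,0,0.2,1],[0,0,-0.02,0,0,0.2,1]]]'; python3 loc.py
```

```text
clock: 0.8
position: [0.2353, -0.5792, 0.2688]
ee_rot: [0.996, 0.092, 0.0, 0.0]
ft_force: [1.3, -0.5, -0.2]
grip_width: 0.513
grasp_force: 0.0
t 0.8 local xyz -0.299 -0.328 0.2688 yaw 0.184 z [ 0.    -0.001 -1.   ] F [ 1.3 -0.5 -0.2] grip 0.5131782558795939
```

```bash
python3 -m inch '[[[0.02,-0.045,0,0,0,0,1],[0.04,-0.09,0,0,0,0,1],[0.06,-0.135,0,0,0,0,1],[0.085,-0.18,0,0,0,0,1],[0.11,-0.225,0,0,0,0,1],[0.135,-0.27,0,0,0,0,1],[0.155,-0.31,0,0,0,0,1],[0.17,-0.328,0,0,0,0,1],[0.17,-0.328,0,0,0,0,1],[0.17,-0.328,0,0,0,0,1]]]'; python3 loc.py
```

```text
clock: 1.8
position: [0.3415, -0.2254, 0.2682]
ee_rot: [0.996, 0.094, -0.0, 0.0]
ft_force: [-0.1, -0.9, -0.7]
grip_width: 0.006
grasp_force: 0.0
t 1.8 local xyz -0.1299 0.0005 0.2682 yaw 0.189 z [-0. -0. -1.] F [-0.1 -0.9 -0.7] grip 0.0058962474285560425
```

```bash
python3 -m inch '[[[0,0,0.045,0,0,0,1],[0,0,0.09,0,0,0,1],[0,0,0.13,0,0,0,1],[0.02,0,0.13,0,0,0,1],[0.04,0,0.13,0,0,0,1],[0.06,0,0.13,0,0,0,1],[0.08,0,0.13,0,0,0,1],[0.1,0,0.13,0,0,0,1],[0.115,0,0.13,0,0,0,1],[0.12,0,0.13,0,0,0,1]]]'; python3 loc.py; python3 -c "
from workcell import imaging; import cv2,numpy as np
cv2.imwrite('pics/m1.png',np.hstack([cv2.resize(imaging.camera('top')[150:260,325:435],(400,400)),cv2.resize(imaging.camera('scene')[150:290,210:350],(400,400))]))"
```

```text
clock: 2.8
position: [0.4604, -0.2036, 0.1379]
ee_rot: [0.996, 0.093, -0.0, -0.0]
ft_force: [-1.1, 0.3, -0.4]
grip_width: -0.003
grasp_force: 0.4
t 2.8 local xyz -0.009 0.0002 0.1379 yaw 0.186 z [-0.  0. -1.] F [-1.1  0.3 -0.4] grip -0.0032768922259653484
```

View pics/m1.png

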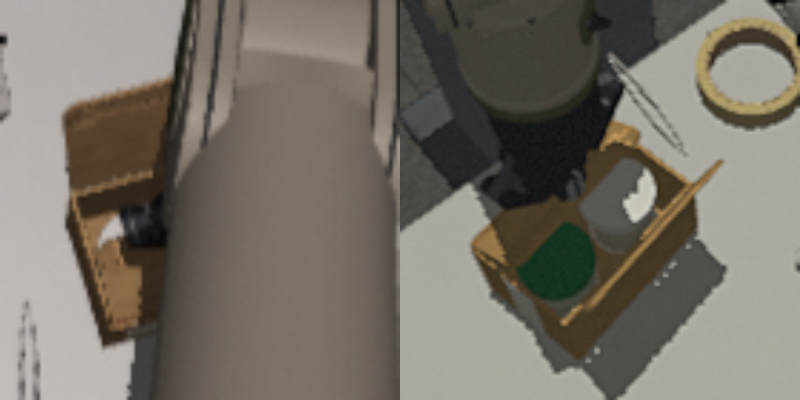

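The inner flap leans in under the fingers, and the outer flap still stands open. I'll press the inner one down.

```bash
python3 -m inch '[[[0.003,0,0.01,0,0,0,1],[0.003,0,0.02,0,0,0,1],[0.003,0,0.027,0,0,0,1],[0.003,0,0.031,0,0,0,1],[0.003,0,0.033,0,0,0,1],[0.003,0,0.034,0,0,0,1]]]'; python3 loc.py
```

```text
clock: 3.5
position: [0.4622, -0.2027, 0.1056]
ee_rot: [0.996, 0.093, -0.001, 0.0]
ft_force: [-12.6, 5.3, 30.5]
grip_width: -0.001
grasp_force: 14.7
t 3.5 local xyz -0.0071 0.0007 0.1056 yaw 0.186 z [-0.001 -0.    -1.   ] F [-12.6   5.3  30.5] grip -0.0006129016968717871
```

```bash
python3 -m inch '[[[0,0,-0.03,0,0,0,1],[0,0,-0.075,0,0,0,1],[0,0,-0.12,0,0,0,1],[0,0,-0.165,0,0,0,1],[0.02,0,-0.18,0,0,0,1],[0.06,0.01,-0.18,0,0,0,1],[0.1,0.02,-0.18,0,0,0,1],[0.145,0.02,-0.18,0,0,0,1],[0.145,0.02,-0.18,0,0,0,1]]]'; python3 loc.py; python3 -c "
from workcell import imaging; import cv2,numpy as np
cv2.imwrite('pics/m2.png',np.hstack([cv2.resize(imaging.camera('top')[150:260,325:435],(400,400)),cv2.resize(imaging.camera('scene')[150:290,210:350],(400,400))]))"
```

```text
clock: 4.4
position: [0.6118, -0.1929, 0.2808]
ee_rot: [0.996, 0.095, -0.001, -0.002]
ft_force: [-2.1, 0.7, -1.4]
grip_width: 0.002
grasp_force: 0.0
t 4.4 local xyz 0.1418 -0.0171 0.2808 yaw 0.189 z [-0.003  0.004 -1.   ] F [-2.1  0.7 -1.4] grip 0.0020386867958807255
```

View pics/m2.png

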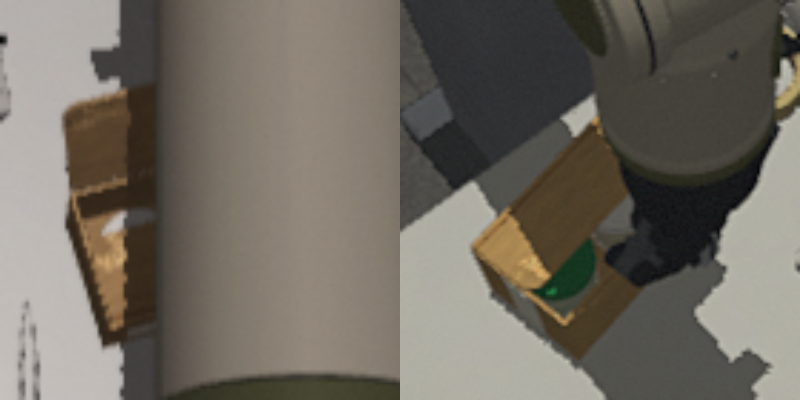

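The inner flap covers the near part of the carton, with its tip corner at scene pixel (262,250). The outer flap is still open. I'll compare that corner with the projection for flat.

```bash
python3 -c "
from fit import *
p=[.4693,-.2021,.1838]
for a in (0,.1,.2,.4):print(a,proj('scene',W(p,inn(a,-1))).round(1))"
```

```text
0 [256.4 252.7]
0.1 [255.8 251.6]
0.2 [255.  250.3]
0.4 [252.8 247.1]
```

```bash
python3 -m inch '[[[0.003,0,0.045,0,0,0,1],[0.003,0,0.09,0,0,0,1],[0.003,0,0.135,0,0,0,1],[0.003,0,0.135,0,0,0,1]]]'; python3 loc.py
```

```text
clock: 4.9
position: [0.6071, -0.1952, 0.1437]
ee_rot: [0.996, 0.092, -0.005, -0.001]
ft_force: [0.1, 0.1, -0.1]
grip_width: 0.001
grasp_force: 0.0
t 4.9 local xyz 0.1368 -0.0184 0.1437 yaw 0.185 z [-0.01   0.002 -1.   ] F [ 0.1  0.1 -0.1] grip 0.0005781951620445506
```

```bash
python3 -m inch '[[[-0.025,0,0,0,0,0,1],[-0.05,0,0,0,0,0,1],[-0.07,0,0,0,0,0,1],[-0.09,0,0,0,0,0,1],[-0.11,0,0,0,0,0,1],[-0.13,0,0,0,0,0,1],[-0.15,0,0,0,0,0,1],[-0.155,0,0.008,0,0,0,1],[-0.155,0,0.016,0,0,0,1],[-0.155,0,0.022,0,0,0,1]]]'; python3 loc.py
```

```text
clock: 5.9
position: [0.46, -0.2236, 0.1275]
ee_rot: [0.996, 0.093, 0.0, 0.0]
ft_force: [-0.0, -0.4, 1.1]
grip_width: -0.001
grasp_force: 0.3
t 5.9 local xyz -0.0131 -0.0194 0.1275 yaw 0.186 z [ 0.001 -0.001 -1.   ] F [-0.  -0.4  1.1] grip -0.0005698707717231366
```

```bash
python3 -m inch '[[[0,0,0.005,0,0,0,1],[0,0,0.01,0,0,0,1],[0,0,0.013,0,0,0,1],[0,0,0.016,0,0,0,1],[0,0,0.017,0,0,0,1]]]'; python3 loc.py
```

```text
clock: 6.4
position: [0.4595, -0.2233, 0.11]
ee_rot: [0.996, 0.093, -0.0, -0.0]
ft_force: [-1.6, 1.2, 6.3]
grip_width: 0.001
grasp_force: 3.0
t 6.4 local xyz -0.0135 -0.0191 0.11 yaw 0.186 z [-0.  0. -1.] F [-1.6  1.2  6.3] grip 0.0014819776475078076
```

Contact is 4.4 mm above the inner flap's contact height, which is what flat should give. I'll press slightly more, then back off upwards and aside for a clear view.

```bash
python3 -m inch '[[[0,0,0.001,0,0,0,1],[0,0,0.002,0,0,0,1],[0,0,-0.03,0,0,0,1],[0,0,-0.075,0,0,0,1],[0,0,-0.12,0,0,0,1],[0,0.04,-0.15,0,0,0,1],[0,0.085,-0.15,0,0,0,1],[0,0.13,-0.15,0,0,0,1],[0,0.175,-0.15,0,0,0,1],[0,0.22,-0.15,0,0,0,1]]]'; python3 -m inch '[[[0,0,0,0,0,0,1],[0,0,0,0,0,0,1]]]'; python3 -c "
from workcell import imaging; import cv2,numpy as np
cv2.imwrite('pics/m3.png',np.hstack([cv2.resize(imaging.camera('top')[150:260,325:435],(400,400)),cv2.resize(imaging.camera('scene')[150:290,210:350],(400,400))]))
from fit import *
p=[.4693,-.2021,.1838]
for a in (0,.1,.2,.4):
  for s in (1,-1):
    t=proj('top',W(p,out(a,s)));c=proj('scene',W(p,out(a,s)));print(a,s,(t-[325,150])*400/110,(c-[210,150])*400/140+[400,0])"
```

```text
clock: 7.4
position: [0.5002, -0.4416, 0.2604]
ee_rot: [0.996, 0.093, 0.0, 0.0]
ft_force: [0.8, 0.7, 0.8]
grip_width: -0.004
grasp_force: 0.0
clock: 7.6
position: [0.4998, -0.4404, 0.2593]
ee_rot: [0.996, 0.092, -0.0, -0.001]
ft_force: [0.4, 0.9, 0.4]
grip_width: -0.002
grasp_force: 0.0
0 1 [110.64023507 323.00429618] [600.30082248 111.63117906]
0 -1 [313.20530811 266.37810743] [471.84968928 242.17671851]
0.1 1 [111.28175043 319.9946748 ] [599.53642006 106.17748231]
0.1 -1 [315.62163956 262.89812198] [469.86943911 237.6380678 ]
0.2 1 [111.51332957 315.57525167] [599.68660078 101.37497046]
0.2 -1 [317.59962798 258.03071986] [468.80200389 233.82844975]
0.4 1 [110.69848344 302.57688753] [602.81586523  93.97631759]
0.4 -1 [320.11138317 244.22693199] [469.54347518 228.62209158]
```

View pics/m3.png

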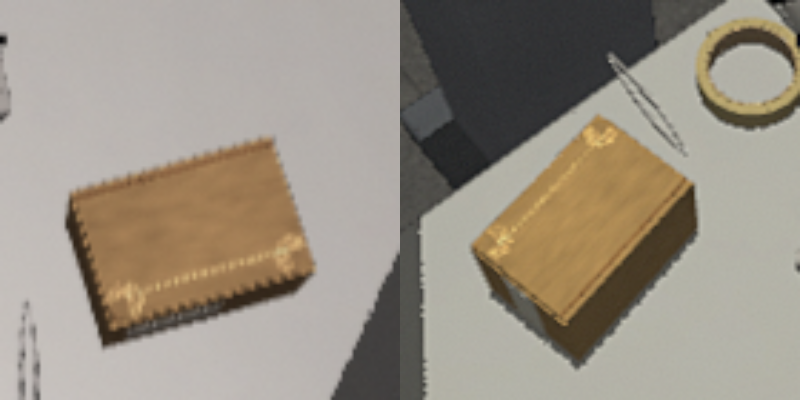

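The carton shows closed and flat. The outer flap's tip corners are at (600,115) and (472,243) in the scene crop and (313,268) in the top crop, matching the projections for angle 0. I'm handing in.

```bash
python3 -c "
from workcell import order; print(order.hand_in())"
```

```text
the job is handed in; nothing more can be done
None
```

I closed the carton with the jars, inner flap first and then the outer flap flat over it, and handed the job in about 8 s into the 45 s limit; the empty carton was not touched, and the hand-in gave no verdict.

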